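# Feel along a ski's edge for burrs

## Robot

A 7-joint arm with a two-finger parallel gripper is mounted at the origin on the work surface. World frame = base frame: x ahead of the robot, y to its left, z up, the work surface at z = 0. Lengths are in m, angles in rad, forces in N, time in s.
With the tool pointing down it reaches from about 0.4 to 0.85 m from the base axis. Payload 4.5 kg.
Tool frame: the origin (TCP) lies on the centre line of the jaws, within the pads' length; the fingertips stand 11 mm ahead of it and the grasp point (between the pads) lies 8 mm behind it; z points along the fingers, y is the line along which they close (so a half turn about z gives the same grasp; the last joint's range is limited). The gripper opens to 88 mm and grips with 3 to 60 N. Pads are 18 mm wide; open, the fingers measure 123 mm over their backs; the gripper's body (75 mm by 187 mm) begins 45 mm behind the grasp point.
Start: joints at [-1.269, 0.689, -0.195, 1.565, 0.157, 0.902, -0.215], TCP at [0.165, 0.603, 0.211] pointing down, gripper open.
Joint ranges: [-3.01, 3.01], [-0.46, 2.08], [-1.47, 1.51], [0.13, 2.56], [-1, 4.14], [0.04, 2.09], [-2.66, 2.66]. Speed limits (rad/s): [2.57, 2.57, 3.14, 3.14, 3.14, 3.14, 3.14].

## Interface

Orientations are given as a unit quaternion [x, y, z, w].
In Python, from plant import * gives the robot as it stands. The module is installed in compiled form; this text tells all that it offers.
- The arm moves only by the tool send_rows, never from a script. Its argument "motion" is a list of rows, each an object of numbers: "x", "y", "z": the shift along the tool's x, y, z in cm; "rx", "ry", "rz": the turn, a rotation vector about the tool's x, y, z in rad; "jaw": the finger opening in cm, from 0 to 8.81. In form: [{"x": .., "y": .., "z": .., "rx": .., "ry": .., "rz": .., "jaw": ..}, ...]. A call has exactly 5 rows; each row shifts and turns the commanded pose from where the row before left it, along the tool's axes as they then stand; what a row does not reach is not made up. A row lasts 1/10 s, in which the tool goes at most 50 mm and 8.59 degrees, less where a joint would pass 70% of its speed; a pose out of reach is approached as far as the arm can. A call is refused whole if a number of a shift passes 5 or a number of a turn 0.15, either way. A call with a gripper value outside its range is refused whole. The fingers move at their own pace and stop on an object; "grip_force" is the grip in N (left out, the last holds). Time passes only in rows, so rows that do not move let the fingers close, or fill a call up. It gives the time, the measured TCP pose, the force, the opening and the grip force at its end, in the units of the state.
- get_state(): the state, without advancing time (a new reading comes with each control period).
- snapshot(name): name is "scene" or "top" or "wrist"; returns a dict with "img" (384x512x3 uint8, red, green, blue), "vertical_fov" (degrees; the focal length in pixels is half the picture's height over the tangent of half this angle, whatever the lens; pixels are square), "cx", "cy" (the principal point, pixels), "extrinsics" (4x4, takes a point from camera to world coordinates). Camera axes: x right, y up, looking along -z (the intrinsics and any distortion apply to the point x, -y, -z); pixel columns grow to the right and rows downward; lengths in m; the calibration is good to about 2 mm. A picture is of the moment at which its call begins. There is no depth.
- finish_job(): hands the job in; it is judged then, once.
The state is a dict: "clock": time; "q": joint angles; "qd": joint speeds; "joint_torque": joint torques, N m; "tool_pos": TCP position; "eef_rot": TCP orientation; "contact_force": force on the tool from outside, world axes, zero at the start; "moment": the same for the moment, N m; "opening": opening from 0.0 (shut) to 1.0 (fully open); "finger_force": force on a finger pad.
Only numpy, scipy, OpenCV 4.12 (cv2) and the standard library are available. Lean on these libraries where they do the work, as an engineer would, in place of code of your own. Each camera call takes 0.05 s, during which the arm holds its last target. There are 200 camera calls.

## Task

The ski stands on its side in the vise: feel its upper edge for burrs. Put the fingertips on the edge above the jaw nearest the ski's curled tip and stroke them lightly and unhurriedly along the edge, touching all of it on the way, to the small steel clip near the other jaw; stop just short of the clip (a gap of 2 cm or less) without touching it, and finish there with the fingertips still resting lightly on the edge. Do not pinch the ski, and leave everything else on the bench where it is.

Things in the scene. Friction and masses are not known exactly. Their poses are not given: they have to be found in the camera images.
- ski: Junior ski, 950 mm long, standing on its side in the vise. Its upper edge, 123 mm above the table, is a straight level face 16 mm wide over the middle 400 mm; the ends are broader and bent. Origin: middle of the lower edge, 68 mm under the upper. y runs along the ski to its curled tip (robot's left), x across it, away from the robot, z up.
- edge_start (a point): Start of the stroke: middle of the upper edge's width, above the middle of the blue jaw nearest the tip. Axes as ski; the stroke runs along -y. The ski sits on rubber: pressed down (0.8 N to start) it gives 1 mm per newton, staying level, to a stop at 12 mm, and springs back.
- clip_mid (a point): The point of the upper edge in the middle of the clip, level with the edge, 250 to 310 mm from edge_start along the ski. Axes as ski.
- clip: Small steel clip astride the upper edge near the jaw at the tail end: 14 mm along the ski, 28 mm across, its top 7 mm above the edge, cheeks reaching 22 mm below it. Origin in its middle, at the height of the edge. It could slide along the ski.
- vise: Fixed ski vise: aluminium rail 620 x 70 mm, 18 mm high, with two blue jaws, 50 mm long and 65 mm across, 320 mm apart between middles, their tops 36 mm below the ski's upper edge. Origin under its middle, on the table; axes as ski. Bystanders stand 55 mm and more from the ski, none higher than its upper edge.
- bottle_a: Bystander, loose, origin under its middle: white plastic bottle, 38 mm diameter, 112 mm high, on the robot's side of the ski.
- bottle_b: Bystander, loose, origin under its middle: bottle like bottle_a, on the robot's side, nearer the tail.
- bottle_c: Bystander, loose, origin under its middle: bottle like bottle_a, on the far side of the ski.
- brush: Bystander, loose, origin under its middle: waxing brush, 60 x 130 mm, 42 mm high, on the robot's side.
- wax: Bystander, loose, origin under its middle: white wax block, 34 x 70 x 22 mm, on the far side.
- cork: Bystander, loose, origin under its middle: rubbing cork, 40 x 80 x 30 mm, on the far side.
- scraper: Bystander, loose, origin under its middle: clear plastic scraper, 60 x 130 x 5 mm, lying on the far side.
- screwdriver: Bystander, loose, origin under its middle: screwdriver lying on the robot's side, towards the tail. Origin under its length.

How it is judged:
On the way, in this order (a step that is already met when the one before it is completed fails the run):
1. fingertips touch the upper edge above the jaw nearest the ski's tip (at most 40 mm to the tip side or 25 mm to the tail side of the jaw's middle) (contact force between the fingers and ski above 0.3 N and x of the grasp point in the frame of edge_start between -0.018 and 0.018 m and z of the grasp point in the frame of edge_start above 0.004 m and y of the grasp point in the frame of edge_start between -0.025 and 0.04 m), for 0.2 s.
2. fingertips touch the edge 25 to 55 mm from the jaw's middle towards the clip (contact force between the fingers and ski above 0.3 N and x of the grasp point in the frame of edge_start between -0.018 and 0.018 m and z of the grasp point in the frame of edge_start above 0.004 m and y of the grasp point in the frame of edge_start between -0.055 and -0.025 m), for 0.06 s.
3. fingertips touch the edge 55 to 85 mm from the jaw's middle towards the clip (contact force between the fingers and ski above 0.3 N and x of the grasp point in the frame of edge_start between -0.018 and 0.018 m and z of the grasp point in the frame of edge_start above 0.004 m and y of the grasp point in the frame of edge_start between -0.085 and -0.055 m), for 0.06 s.
4. fingertips touch the edge 85 to 115 mm from the jaw's middle towards the clip (contact force between the fingers and ski above 0.3 N and x of the grasp point in the frame of edge_start between -0.018 and 0.018 m and z of the grasp point in the frame of edge_start above 0.004 m and y of the grasp point in the frame of edge_start between -0.115 and -0.085 m), for 0.06 s.
5. fingertips touch the edge 115 to 140 mm from the jaw's middle towards the clip (contact force between the fingers and ski above 0.3 N and x of the grasp point in the frame of edge_start between -0.018 and 0.018 m and z of the grasp point in the frame of edge_start above 0.004 m and y of the grasp point in the frame of edge_start between -0.14 and -0.115 m), for 0.06 s.
6. fingertips touch the edge 140 to 170 mm from the jaw's middle and over 95 mm short of the clip's middle (contact force between the fingers and ski above 0.3 N and x of the grasp point in the frame of edge_start between -0.018 and 0.018 m and z of the grasp point in the frame of edge_start above 0.004 m and y of the grasp point in the frame of edge_start between -0.17 and -0.14 m and y of the grasp point in the frame of clip_mid between 0.095 and 0.2 m), for 0.06 s.
7. fingertips touch the edge 75 to 95 mm short of the clip's middle (contact force between the fingers and ski above 0.3 N and x of the grasp point in the frame of edge_start between -0.018 and 0.018 m and z of the grasp point in the frame of edge_start above 0.004 m and y of the grasp point in the frame of clip_mid between 0.075 and 0.095 m), for 0.06 s.
8. fingertips touch the edge 55 to 75 mm short of the clip's middle (contact force between the fingers and ski above 0.3 N and x of the grasp point in the frame of edge_start between -0.018 and 0.018 m and z of the grasp point in the frame of edge_start above 0.004 m and y of the grasp point in the frame of clip_mid between 0.055 and 0.075 m), for 0.06 s.
9. fingertips rest on the edge just short of the clip (contact force between the fingers and ski between 0.3 and 15 N and x of the grasp point in the frame of edge_start between -0.018 and 0.018 m and z of the grasp point in the frame of edge_start above 0.004 m and y of the grasp point in the frame of clip_mid between 0.005 and 0.055 m), for 0.2 s.
At the end, for the whole second after the job is handed in: The fingertips rest on the upper edge with 0.3 to 15 N, above the edge and within 18 mm of its middle line, 5 to 55 mm short of the clip's middle on the side of the stroke; every bystander is within 15 mm of where it was (all of step 9 and distance of each of bottle_a, bottle_b, bottle_c, brush, wax, cork, scraper, screwdriver from where it was at the start of the episode below 0.015 m); the arm keeps its last pose, push and grip.
It fails at once if the ski is pressed hard (over 20 N) (contact force between the fingers and ski above 20 N).
It fails at once if the clip is touched (over 1 N) (contact force between anything else and clip above 1 N).
It fails at once if the fingers straddle or pinch the ski (x of the grasp point in the frame of edge_start between -0.012 and 0.012 m and z of the grasp point in the frame of edge_start between -0.06 and -0.004 m and y of the grasp point in the frame of edge_start between -0.34 and 0.03 m).
It fails at once if a bystander is moved (15 mm) or lifted (distance of any of bottle_a, bottle_b, bottle_c, brush, wax, cork, scraper, screwdriver from where it was at the start of the episode above 0.015 m).
It also fails if it takes over 40 s, if anything falls off the work surface, if the arm or the gripper's body presses on something with over 40 N, if the wrist force passes 120 N, or if a joint passes its speed limit or range.

## Working session

There is one attempt and no reset: what is moved stays moved. The work goes in short steps, Python scripts to look and compute and a tool call to move; the robot and the scene stay as the last step left them, time stands still between calls to the robot, and variables do not carry over. Pictures are saved under pics/ and viewed, at most 10 in all, crops included, and the job is handed in when it is done.

Besides the shell and the picture viewer there is one more tool, called as a command line: name --argument value ..., lists and objects as JSON in quotes. send_rows: Moves the arm, as the interface text tells. Its arguments: {"type":"object","properties":{"motion":{"type":"array"},"grip_force":{"type":"number"}},"required":["motion"]}

```bash
mkdir -p pics
python3 - <<'E'
from plant import *
import cv2,numpy as np,pickle
s=get_state();print(s)
d={}
for n in("scene","top"):
    a=snapshot(n);d[n]=a;cv2.imwrite(f"pics/{n}0.png",cv2.resize(a["img"][:,:,::-1],(800,600),interpolation=cv2.INTER_CUBIC))
    print(n,{k:v for k,v in a.items() if k!="img"})
pickle.dump(d,open("d.pkl","wb"))
E
```

```text
{'clock': 0.0, 'q': array([-1.2692309 ,  0.69000254, -0.19451791,  1.56632954,  0.15730771,
        0.90250188, -0.21512323]), 'qd': array([-1.49906221e-04, -5.15466275e-04,  7.22232019e-04, -2.90328038e-04,
       -8.30387896e-05,  1.77614535e-03,  3.18720685e-04]), 'joint_torque': array([-6.25281627e-04, -5.27553713e+01, -1.26732621e+00, -1.53431797e+01,
       -5.26981009e-02,  6.30484748e-03,  1.67551598e-04]), 'tool_pos': array([0.16523209, 0.60205779, 0.21040247]), 'eef_rot': array([ 1.33449747e-01,  9.91055150e-01, -9.22519993e-04, -5.57657642e-05]), 'contact_force': array([ 0.17100727, -0.06991874, -1.30807015]), 'moment': array([-0.03574005, -0.04847679, -0.0188844 ]), 'finger_force': 0.0, 'opening': 1.0010229227091603}
scene {'vertical_fov': 52.586900170401115, 'cx': 254.01460924291607, 'cy': 196.7933721872041, 'extrinsics': array([[-0.76686035, -0.38236004,  0.51548618,  0.99932441],
       [ 0.64163459, -0.43773931,  0.6298328 ,  0.51145349],
       [-0.01517433,  0.81374756,  0.58102035,  0.60685392],
       [ 0.        ,  0.        ,  0.        ,  1.        ]])}
top {'vertical_fov': 55.652651864756066, 'cx': 258.1793455759426, 'cy': 189.50267381753244, 'extrinsics': array([[-0.01619645,  0.99687462, -0.07732187,  0.48616887],
       [-0.99963572, -0.01781397, -0.02027555, -0.01886256],
       [-0.02158959,  0.07696531,  0.9968    ,  0.83995513],
       [ 0.        ,  0.        ,  0.        ,  1.        ]])}
```

View pics/top0.png

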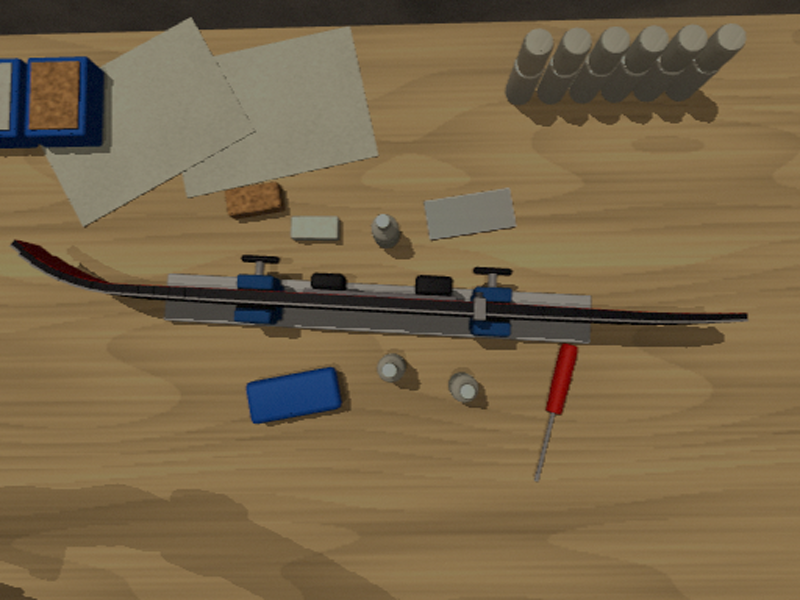

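View pics/scene0.png

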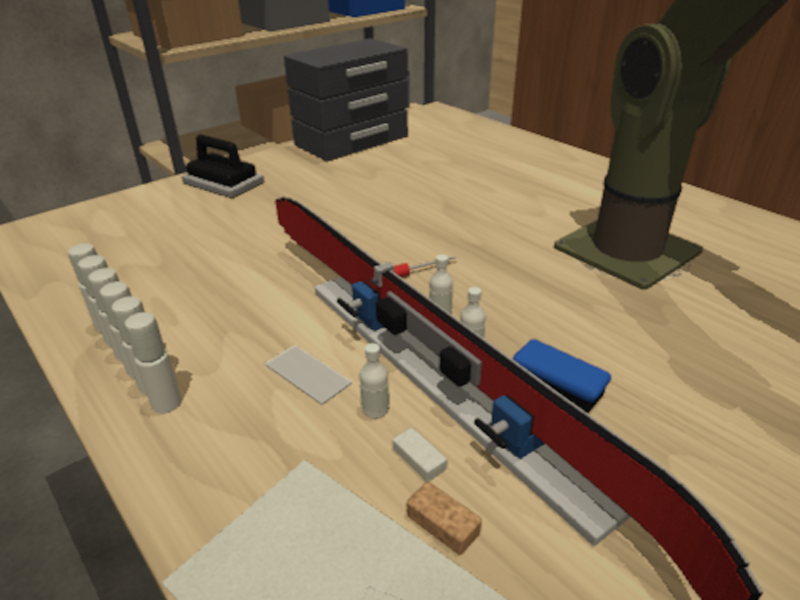

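Run:
```python
import cv2,pickle,numpy as np
d=pickle.load(open("d.pkl","rb"))
im=d["top"]["img"][:,:,::-1]
a=cv2.resize(im[160:220,140:240],(800,480),interpolation=cv2.INTER_CUBIC)
b=cv2.resize(im[168:218,285:345],(720,600),interpolation=cv2.INTER_CUBIC)
a=cv2.convertScaleAbs(a,alpha=1.7);b=cv2.convertScaleAbs(b,alpha=1.7)
v=np.vstack([cv2.resize(a,(500,300)),cv2.resize(b,(360,300)) if 0 else cv2.copyMakeBorder(cv2.resize(b,(360,300)),0,0,0,140,0)])
cv2.imwrite("pics/c1.png",v)
```

```text
(no output)
```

View pics/c1.png

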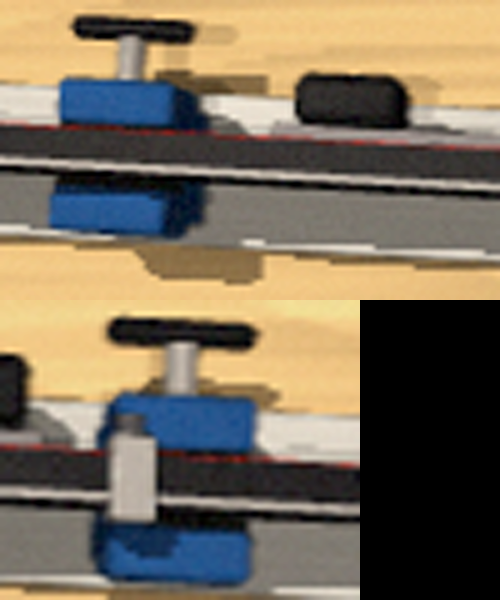

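```bash
cat > h.py <<'E'
import numpy as np
def ray(a,u,v,z):
    f=192/np.tan(np.radians(a["vertical_fov"]/2));T=a["extrinsics"]
    r=T[:3,:3]@np.array([(u-a["cx"])/f,-(v-a["cy"])/f,-1]);o=T[:3,3]
    return o+r*(z-o[2])/r[2]
def proj(a,p):
    f=192/np.tan(np.radians(a["vertical_fov"]/2));T=a["extrinsics"]
    c=T[:3,:3].T@(np.array(p)-T[:3,3]);return a["cx"]+f*c[0]/-c[2],a["cy"]-f*c[1]/-c[2]
E
python3 - <<'E'
import pickle;from h import *
d=pickle.load(open("d.pkl","rb"));a=d["top"];s=d["scene"]
e=[ray(a,*p,.123) for p in[(140,189.4),(240,194.2),(295,197.8),(335,199.7)]]
print("edge",np.round(e,4))
j1=ray(a,162.6,191.4,.087)
# second jaw top: far block (108..255,395..~450), near block (98..248, 530..583)
j2=ray(a,285+177/6,168+(488-300)/6,.087)
c=ray(a,307.2,197.7,.130)
print(j1,j2,np.linalg.norm(j1-j2),"clip",c,np.linalg.norm((c-j1)[:2]))
for n,p in(("j1",j1),("clip",c),("j2",j2)):print(n,np.array(proj(s,p))*1.5625)
print(np.array(proj(s,e[0]))*1.5625)
for u,v in((258,300),(480,308),(330,368),(395,368),(467,390),(300,395)):pass
for n,(u,v) in dict(bA=(390,369),bB=(467,391),bC=(383,221)).items():print(n,ray(a,u/1.5625,v/1.5625,.112))
E
```

```text
edge [[ 0.5462  0.2311  0.123 ]
 [ 0.5331  0.0318  0.123 ]
 [ 0.5241 -0.0765  0.123 ]
 [ 0.519  -0.1548  0.123 ]]
[0.54416939 0.19606715 0.087     ] [ 0.52213524 -0.11954817  0.087     ] 0.3163835206628077 clip [ 0.52351136 -0.09970676  0.13      ] 0.2964944460897155
j1 [524.52949731 399.09729755]
clip [383.49732625 266.38354174]
j2 [376.95946833 284.59980341]
[550.53900165 393.33783214]
bA [0.44987757 0.01451766 0.112     ]
bB [ 0.42075678 -0.08259002  0.112     ]
bC [0.64095183 0.02087085 0.112     ]
```

send_rows --motion '[{"x": -2,"y": -1.2,"z": 0,"rx": 0,"ry": 0,"rz": 0,"jaw": 0},{"x": -4,"y": -2.4,"z": 0,"rx": 0,"ry": 0,"rz": 0,"jaw": 0},{"x": -4,"y": -2.4,"z": 0,"rx": 0,"ry": 0,"rz": 0,"jaw": 0},{"x": -4,"y": -2.4,"z": 0,"rx": 0,"ry": 0,"rz": 0,"jaw": 0},{"x": -4,"y": -2.4,"z": 0,"rx": 0,"ry": 0,"rz": 0,"jaw": 0}]' --grip_force 5

```text
clock: 0.6
tool_pos: [0.3113, 0.4493, 0.211]
eef_rot: [0.133, 0.991, -0.0, -0.0]
contact_force: [1.0, 0.7, 0.5]
opening: 0.568
finger_force: 0.0
```

send_rows --motion '[{"x": -4,"y": -2.4,"z": 0,"rx": 0,"ry": 0,"rz": 0,"jaw": 0},{"x": -4,"y": -2.4,"z": 0,"rx": 0,"ry": 0,"rz": 0,"jaw": 0},{"x": -4,"y": -2.4,"z": 0,"rx": 0,"ry": 0,"rz": 0,"jaw": 0},{"x": -4,"y": -2.4,"z": 0,"rx": 0,"ry": 0,"rz": 0,"jaw": 0},{"x": -4,"y": -2.4,"z": 0,"rx": 0,"ry": 0,"rz": 0,"jaw": 0}]'

```text
clock: 1.1
tool_pos: [0.4724, 0.2806, 0.211]
eef_rot: [0.133, 0.991, -0.0, -0.0]
contact_force: [0.5, 0.7, 0.5]
opening: 0.118
finger_force: 0.0
```

send_rows --motion '[{"x": -4,"y": -2.4,"z": 0,"rx": 0,"ry": 0,"rz": 0,"jaw": 0},{"x": -2,"y": -1.2,"z": 0,"rx": 0,"ry": 0,"rz": 0,"jaw": 0},{"x": 0,"y": 0,"z": 0,"rx": 0,"ry": 0,"rz": -0.1,"jaw": 0},{"x": 0,"y": 0,"z": 0,"rx": 0,"ry": 0,"rz": -0.1,"jaw": 0},{"x": 0,"y": 0,"z": 0,"rx": 0,"ry": 0,"rz": 0,"jaw": 0}]'

```text
clock: 1.6
tool_pos: [0.5197, 0.2312, 0.2108]
eef_rot: [0.034, 0.999, -0.0, -0.001]
contact_force: [-0.5, -0.6, -0.1]
opening: 0.004
finger_force: 0.0
```

send_rows --motion '[{"x": -1.3,"y": -1.3,"z": 1,"rx": 0,"ry": 0,"rz": 0,"jaw": 0},{"x": -1.4,"y": -1.3,"z": 2,"rx": 0,"ry": 0,"rz": 0,"jaw": 0},{"x": 0,"y": 0,"z": 1.5,"rx": 0,"ry": 0,"rz": 0,"jaw": 0},{"x": 0,"y": 0,"z": 0,"rx": 0,"ry": 0,"rz": 0,"jaw": 0},{"x": 0,"y": 0,"z": 0,"rx": 0,"ry": 0,"rz": 0,"jaw": 0}]'

```text
clock: 2.1
tool_pos: [0.5451, 0.2036, 0.1658]
eef_rot: [0.034, 0.999, -0.0, -0.0]
contact_force: [-0.4, -0.6, 0.1]
opening: 0.001
finger_force: 0.0
```

Run:
```python
from plant import *
import cv2,pickle
from h import *
s=get_state();print(s["tool_pos"],s["eef_rot"],s["contact_force"])
a=snapshot("wrist");b=snapshot("scene");pickle.dump((a,b),open("d2.pkl","wb"))
print(a["extrinsics"],a["vertical_fov"])
cv2.imwrite("pics/w1.png",cv2.convertScaleAbs(cv2.resize(a["img"][:,:,::-1],(800,600),interpolation=cv2.INTER_CUBIC),alpha=1.5))
cv2.imwrite("pics/s1.png",cv2.convertScaleAbs(cv2.resize(b["img"][150:300,220:420,::-1],(800,600),interpolation=cv2.INTER_CUBIC),alpha=1.3))
for p in((.5442,.198,.123),(.5235,-.0997,.13)):print(np.array(proj(a,p))*1.5625,(np.array(proj(b,p))-[220,150])*4)
```

```text
[0.54505501 0.20358442 0.16582543] [ 3.43685305e-02  9.99409139e-01 -2.19276072e-04 -3.58115379e-04] [-0.419235   -0.64089797  0.10823795]
[[ 6.92224365e-02 -9.47812059e-01 -3.11224284e-01  4.62578588e-01]
 [ 9.97601167e-01  6.56405216e-02  2.19825566e-02  2.09421769e-01]
 [-4.06407907e-04 -3.11999395e-01  9.50082213e-01  3.38943702e-01]
 [ 0.00000000e+00  0.00000000e+00  0.00000000e+00  1.00000000e+00]] 70.08109948004632
[395.30854786 313.71095891] [474.40478378 366.99255156]
[-174.24504766  318.30829551] [101.77557226  81.9396781 ]
```

View pics/w1.png

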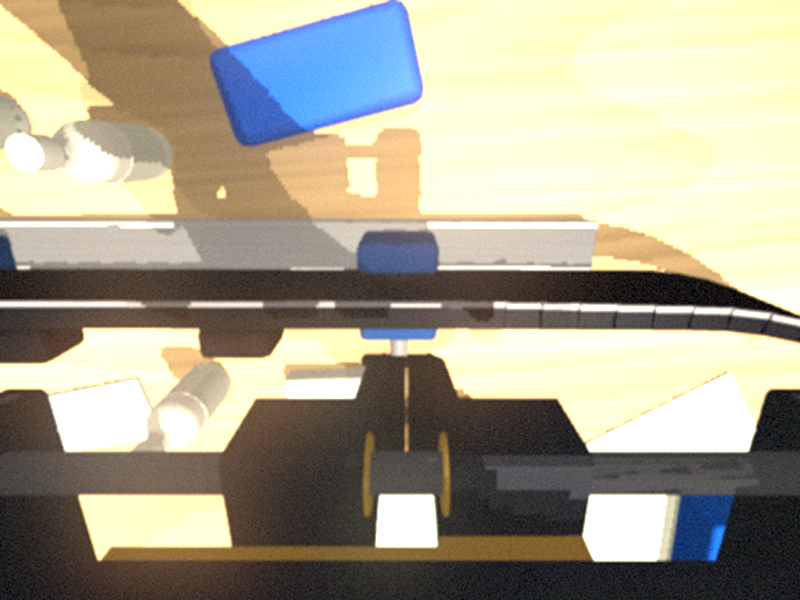

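View pics/s1.png

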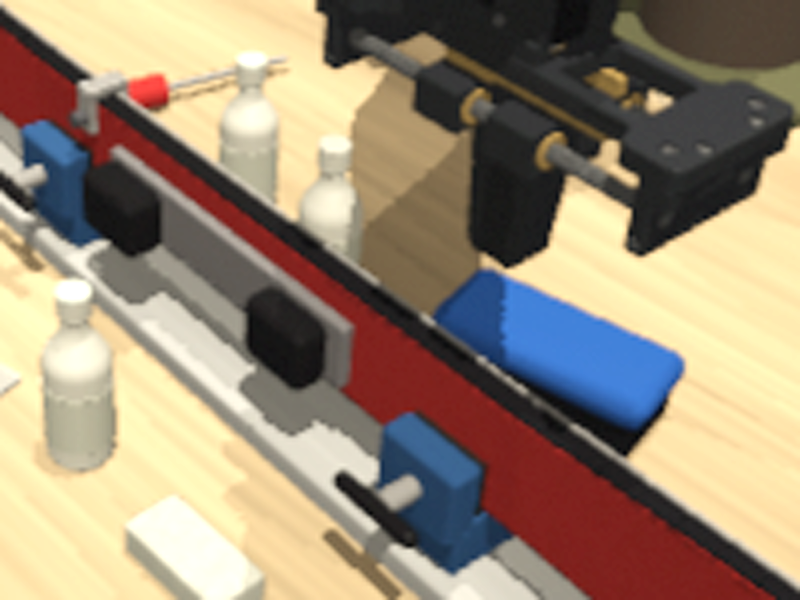

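Run:
```python
import pickle;from h import *
a,b=pickle.load(open("d2.pkl","rb"))
for p in((.5451,.2036,.1548),(.5451-.009,.2036,.1548),(.545,.2036,.123)):print(np.array(proj(a,p))*1.5625,(np.array(proj(b,p))-[220,150])*4)
```

```text
[405.74852259 338.86628004] [490.85784433 320.8975321 ]
[404.40157645 321.0695601 ] [503.91898878 312.31262577]
[405.76538573 314.42377474] [482.81458189 374.03428643]
```

Run:
```python
import pickle;from h import *
from scipy.optimize import least_squares as L
a,b=pickle.load(open("d2.pkl","rb"))
for z in(.1548,.175,.195):
  for x,y in((.554,.221),(.556,.186),(.536,.2225),(.534,.187)):print(z,x,y,np.array(proj(a,(x,y,z)))*1.5625,(np.array(proj(b,(x,y,z)))-[220,150])*4)
# same corner (+x,+y): wrist? (445,355) scene (512,263)
r=L(lambda p:np.r_[np.array(proj(a,p))*1.5625-(445,355),(np.array(proj(b,p))-[220,150])*4-(512,263)],[.55,.2,.16]);print(r.x,r.fun)
```

```text
0.1548 0.554 0.221 [443.6000284  353.69544641] [509.01841618 349.3471634 ]
0.1548 0.556 0.186 [370.60523768 362.05771946] [444.19432463 311.95132296]
0.1548 0.536 0.2225 [445.22100171 318.23886173] [538.05148808 333.21081257]
0.1548 0.534 0.187 [368.24568862 319.15992956] [478.03456381 292.52579836]
0.175 0.554 0.221 [447.52525758 374.59939623] [514.89837979 313.7025987 ]
0.175 0.556 0.186 [366.94290025 383.67055022] [448.78214942 276.75984684]
0.175 0.536 0.2225 [449.44472222 335.98743245] [544.36576228 297.7265404 ]
0.175 0.534 0.187 [364.18868749 336.99183551] [483.12305369 257.54858439]
0.195 0.554 0.221 [452.31145572 400.08846734] [520.92874891 277.14626997]
0.195 0.556 0.186 [362.48428181 409.98253468] [453.48224378 240.70719308]
0.195 0.536 0.2225 [454.62912969 357.77292284] [550.83872299 261.350499  ]
0.195 0.534 0.187 [359.20987339 358.87542439] [488.33332425 221.7342755 ]
[0.54078001 0.2143572  0.18837055] [-12.61663743   7.39074633  14.28970517   6.15452623]
```

send_rows --motion '[{"x": 0,"y": 0,"z": 1,"rx": 0,"ry": 0,"rz": 0,"jaw": 0},{"x": 0,"y": 0,"z": 1,"rx": 0,"ry": 0,"rz": 0,"jaw": 0},{"x": 0,"y": 0,"z": 0.5,"rx": 0,"ry": 0,"rz": 0,"jaw": 0},{"x": 0,"y": 0,"z": 0,"rx": 0,"ry": 0,"rz": 0,"jaw": 0},{"x": 0,"y": 0,"z": 0,"rx": 0,"ry": 0,"rz": 0,"jaw": 0}]'

```text
clock: 2.7
tool_pos: [0.5449, 0.2041, 0.141]
eef_rot: [0.034, 0.999, -0.0, -0.0]
contact_force: [-0.6, -0.8, -0.1]
opening: 0.01
finger_force: 0.0
```

Run:
```python
from plant import *
import cv2,pickle
from h import *
b=snapshot("scene");a=snapshot("wrist")
s=get_state();print(s["tool_pos"],s["contact_force"],a["extrinsics"][:3,3])
A=cv2.convertScaleAbs(cv2.resize(a["img"][170:270,200:320,::-1],(480,400),interpolation=cv2.INTER_CUBIC),alpha=2.2)
B=cv2.convertScaleAbs(cv2.resize(b["img"][150:270,300:400,::-1],(333,400),interpolation=cv2.INTER_CUBIC),alpha=1.6)
cv2.imwrite("pics/w2.png",np.hstack([A,B]))
```

```text
[0.54522745 0.20411    0.14144087] [0.49641901 0.38247349 0.09683524] [0.46247609 0.20974964 0.31433508]
```

View pics/w2.png

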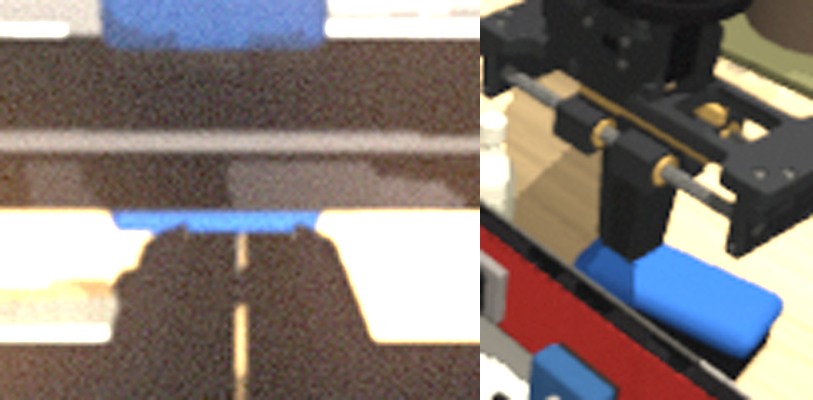

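send_rows --motion '[{"x": 0,"y": 0,"z": 0.3,"rx": 0,"ry": 0,"rz": 0,"jaw": 0},{"x": 0,"y": 0,"z": 0.2,"rx": 0,"ry": 0,"rz": 0,"jaw": 0},{"x": 0,"y": 0,"z": 0.2,"rx": 0,"ry": 0,"rz": 0,"jaw": 0},{"x": 0,"y": 0,"z": 0.2,"rx": 0,"ry": 0,"rz": 0,"jaw": 0},{"x": 0,"y": 0,"z": 0,"rx": 0,"ry": 0,"rz": 0,"jaw": 0}]'

```text
clock: 3.3
tool_pos: [0.5448, 0.2038, 0.1318]
eef_rot: [0.034, 0.999, -0.0, -0.0]
contact_force: [0.2, 0.1, 0.9]
opening: 0.005
finger_force: 0.0
```

send_rows --motion '[{"x": 0,"y": 0,"z": 0.2,"rx": 0,"ry": 0,"rz": 0,"jaw": 0},{"x": 0,"y": 0,"z": 0.2,"rx": 0,"ry": 0,"rz": 0,"jaw": 0},{"x": 0,"y": 0,"z": 0,"rx": 0,"ry": 0,"rz": 0,"jaw": 0},{"x": 0,"y": 0,"z": 0,"rx": 0,"ry": 0,"rz": 0,"jaw": 0},{"x": 0,"y": 0,"z": 0,"rx": 0,"ry": 0,"rz": 0,"jaw": 0}]'

```text
clock: 3.8
tool_pos: [0.5451, 0.204, 0.1283]
eef_rot: [0.034, 0.999, 0.0, 0.0]
contact_force: [0.7, 0.1, 0.4]
opening: 0.003
finger_force: 0.0
```

Run:
```python
from plant import *
import cv2,pickle
from h import *
b=snapshot("scene");t=snapshot("top")
s=get_state();print(s["tool_pos"],s["contact_force"],s["moment"])
pickle.dump((b,t),open("d3.pkl","wb"))
B=cv2.convertScaleAbs(cv2.resize(b["img"][180:280,300:400,::-1],(600,600),interpolation=cv2.INTER_CUBIC),alpha=1.8)
cv2.imwrite("pics/s3.png",B)
```

```text
[0.54507878 0.20401371 0.12829981] [-1.55178436 -0.54578536 -0.30491185] [-0.01947222  0.01308509  0.01361687]
```

View pics/s3.png

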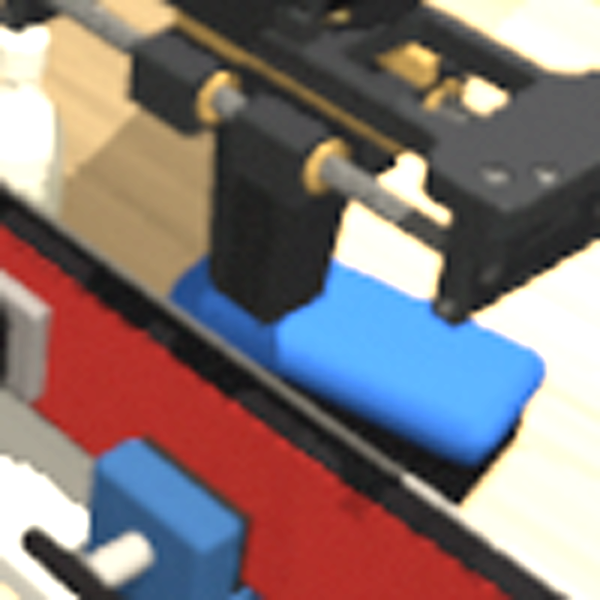

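Run:
```python
import pickle;from h import *
from scipy.optimize import least_squares as L
a,b0=pickle.load(open("d2.pkl","rb"));b,t=pickle.load(open("d3.pkl","rb"))
T1=np.array([.5451,.2036,.1658]);T3=np.array([.5451,.204,.1283])
f=lambda p:np.r_[np.array(proj(a,T1+p))-(280,227),np.array(proj(b,T3+p))-(355,229.2)]
r=L(f,[-.009,.0175,.03]);print("(-x,+y) corner rel TCP",r.x,r.fun)
for z in(.03,.035,.04): print(z,[np.round(proj(b,T3+np.array([x,y,z])),1) for x,y in((.009,.0175),(-.009,.0175),(.009,-.0175))])
# ski edge height check: near/far edge lines seen from wrist and scene
print("wrist pred near/far edge rows*1.5625",[np.array(proj(a,(.5442+d,.198,.123)))*1.5625 for d in(-.008,.008)])
```

```text
(-x,+y) corner rel TCP [-0.01231479  0.01274879  0.03191187] [ 0.48169783 -0.27802749 -1.54087115 -0.63060828]
0.03 [array([347.7, 236. ]), array([354.3, 231.5]), array([332.2, 226.2])]
0.035 [array([348.1, 233.8]), array([354.7, 229.4]), array([332.5, 224. ])]
0.04 [array([348.4, 231.6]), array([355.1, 227.2]), array([332.7, 221.8])]
wrist pred near/far edge rows*1.5625 [array([394.15665491, 299.72125946]), array([396.43585546, 327.40207009])]
```

Run:
```python
import pickle;from h import *
import cv2
b,t=pickle.load(open("d3.pkl","rb"))
T3=np.array([.5451,.204,.1283])
B=cv2.convertScaleAbs(cv2.resize(b["img"][120:280,280:440,::-1],(600,600),interpolation=cv2.INTER_CUBIC),alpha=1.8)
for h,c in((.053,(0,0,255)),(.097,(0,255,0))):
    q=[((np.array(proj(b,T3+[x,y,h]))-[280,120])*3.75).astype(int) for x,y in((-.0375,-.0935),(.0375,-.0935),(.0375,.0935),(-.0375,.0935))]
    cv2.polylines(B,[np.array(q)],True,c,1)
for h,c in((-.011,(0,0,255)),(.033,(0,255,0))):
    q=[((np.array(proj(b,T3+[x,y,h]))-[280,120])*3.75).astype(int) for x,y in((-.009,-.0175),(.009,-.0175),(.009,.0175),(-.009,.0175))]
    cv2.polylines(B,[np.array(q)],True,c,1)
q=[((np.array(proj(b,(.5442+.0692*(y-.198)+d,y,.123)))-[280,120])*3.75).astype(int) for d,y in((-.008,.1),(-.008,.25),(.008,.25),(.008,.1))]
cv2.polylines(B,[np.array(q)],True,(255,255,0),1)
cv2.imwrite("pics/s4.png",B)
```

```text
(no output)
```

View pics/s4.png

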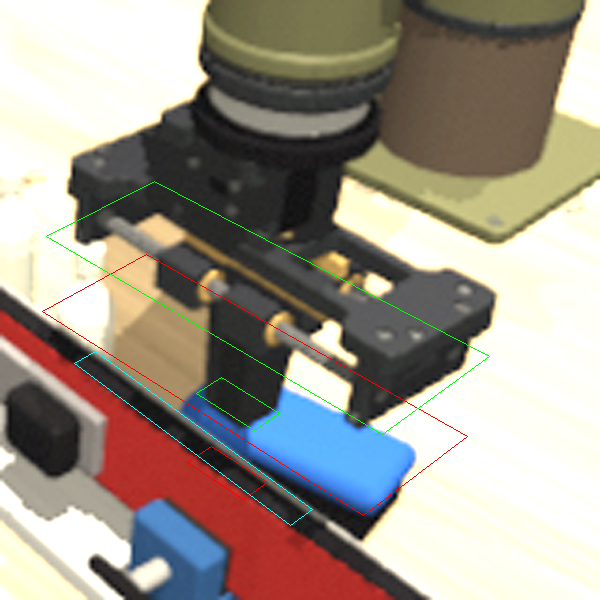

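send_rows --motion '[{"x": 0,"y": 0,"z": 0.8,"rx": 0,"ry": 0,"rz": 0,"jaw": 0},{"x": 0,"y": 0,"z": 0.8,"rx": 0,"ry": 0,"rz": 0,"jaw": 0},{"x": 0,"y": 0,"z": 0.6,"rx": 0,"ry": 0,"rz": 0,"jaw": 0},{"x": 0,"y": 0,"z": 0.3,"rx": 0,"ry": 0,"rz": 0,"jaw": 0},{"x": 0,"y": 0,"z": 0,"rx": 0,"ry": 0,"rz": 0,"jaw": 0}]'

```text
clock: 4.4
tool_pos: [0.5446, 0.2038, 0.1025]
eef_rot: [0.034, 0.999, -0.0, -0.001]
contact_force: [-0.4, 0.9, 0.5]
opening: 0.007
finger_force: 0.0
```

Run:
```python
from plant import *
import cv2,pickle
from h import *
b=snapshot("scene")
s=get_state();print(s["tool_pos"],s["contact_force"],s["moment"],s["finger_force"])
B=cv2.convertScaleAbs(cv2.resize(b["img"][200:280,310:390,::-1],(600,600),interpolation=cv2.INTER_CUBIC),alpha=1.8)
cv2.imwrite("pics/s5.png",B)
```

```text
[0.5448351  0.20391812 0.10286053] [-0.21424642 -0.36398836 -0.33429396] [0.05444238 0.01717176 0.01898115] 0.0
```

View pics/s5.png

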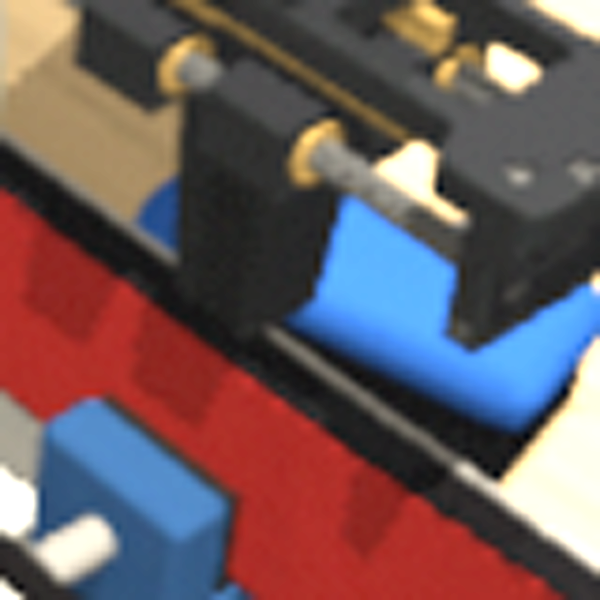

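send_rows --motion '[{"x": 0,"y": 0,"z": 0.3,"rx": 0,"ry": 0,"rz": 0,"jaw": 0},{"x": 0,"y": 0,"z": 0.3,"rx": 0,"ry": 0,"rz": 0,"jaw": 0},{"x": 0,"y": 0,"z": 0.2,"rx": 0,"ry": 0,"rz": 0,"jaw": 0},{"x": 0,"y": 0,"z": 0.2,"rx": 0,"ry": 0,"rz": 0,"jaw": 0},{"x": 0,"y": 0,"z": 0,"rx": 0,"ry": 0,"rz": 0,"jaw": 0}]'

```text
clock: 4.95
tool_pos: [0.5451, 0.204, 0.0933]
eef_rot: [0.034, 0.999, 0.0, 0.0]
contact_force: [-0.1, -0.0, 3.7]
opening: 0.002
finger_force: 1.7
```

send_rows --motion '[{"x": 0,"y": 0,"z": 0.1,"rx": 0,"ry": 0,"rz": 0,"jaw": 0},{"x": 0,"y": 0,"z": 0.1,"rx": 0,"ry": 0,"rz": 0,"jaw": 0},{"x": 0,"y": 0,"z": 0.1,"rx": 0,"ry": 0,"rz": 0,"jaw": 0},{"x": 0,"y": 0,"z": 0,"rx": 0,"ry": 0,"rz": 0,"jaw": 0},{"x": 0,"y": 0,"z": 0,"rx": 0,"ry": 0,"rz": 0,"jaw": 0}]'

```text
clock: 5.45
tool_pos: [0.5451, 0.204, 0.0906]
eef_rot: [0.034, 0.999, 0.0, 0.0]
contact_force: [-1.0, -0.7, 5.4]
opening: 0.006
finger_force: 3.1
```

send_rows --motion '[{"x": 0,"y": -0.2,"z": -0.1,"rx": 0,"ry": 0,"rz": 0,"jaw": 0},{"x": 0,"y": -0.5,"z": 0,"rx": 0,"ry": 0,"rz": 0,"jaw": 0},{"x": 0,"y": -0.5,"z": 0,"rx": 0,"ry": 0,"rz": 0,"jaw": 0},{"x": 0,"y": -0.5,"z": 0,"rx": 0,"ry": 0,"rz": 0,"jaw": 0},{"x": 0,"y": -0.5,"z": 0,"rx": 0,"ry": 0,"rz": 0,"jaw": 0}]'

```text
clock: 5.95
tool_pos: [0.5442, 0.1829, 0.0916]
eef_rot: [0.034, 0.999, 0.001, 0.001]
contact_force: [1.0, 3.7, 5.8]
opening: 0.006
finger_force: 2.6
```

send_rows --motion '[{"x": 0,"y": -0.5,"z": 0,"rx": 0,"ry": 0,"rz": 0,"jaw": 0},{"x": 0,"y": -0.5,"z": 0,"rx": 0,"ry": 0,"rz": 0,"jaw": 0},{"x": 0,"y": -0.5,"z": 0,"rx": 0,"ry": 0,"rz": 0,"jaw": 0},{"x": 0,"y": -0.5,"z": 0,"rx": 0,"ry": 0,"rz": 0,"jaw": 0},{"x": 0,"y": -0.5,"z": 0,"rx": 0,"ry": 0,"rz": 0,"jaw": 0}]'

```text
clock: 6.45
tool_pos: [0.5425, 0.1578, 0.0916]
eef_rot: [0.034, 0.999, 0.001, 0.001]
contact_force: [0.1, 3.9, 5.0]
opening: -0.0
finger_force: 2.6
```

send_rows --motion '[{"x": 0.02,"y": -0.5,"z": 0,"rx": 0,"ry": 0,"rz": 0,"jaw": 0},{"x": 0.02,"y": -0.5,"z": 0,"rx": 0,"ry": 0,"rz": 0,"jaw": 0},{"x": 0.02,"y": -0.5,"z": 0,"rx": 0,"ry": 0,"rz": 0,"jaw": 0},{"x": 0.02,"y": -0.5,"z": 0,"rx": 0,"ry": 0,"rz": 0,"jaw": 0},{"x": 0.02,"y": -0.5,"z": 0,"rx": 0,"ry": 0,"rz": 0,"jaw": 0}]'

```text
clock: 6.95
tool_pos: [0.5399, 0.1329, 0.0916]
eef_rot: [0.034, 0.999, 0.001, 0.001]
contact_force: [1.0, 2.8, 5.8]
opening: 0.007
finger_force: 2.6
```

send_rows --motion '[{"x": 0,"y": -0.5,"z": 0,"rx": 0,"ry": 0,"rz": 0,"jaw": 0},{"x": 0,"y": -0.5,"z": 0,"rx": 0,"ry": 0,"rz": 0,"jaw": 0},{"x": 0,"y": -0.5,"z": 0,"rx": 0,"ry": 0,"rz": 0,"jaw": 0},{"x": 0,"y": -0.5,"z": 0,"rx": 0,"ry": 0,"rz": 0,"jaw": 0},{"x": 0,"y": -0.5,"z": 0,"rx": 0,"ry": 0,"rz": 0,"jaw": 0}]'

```text
clock: 7.45
tool_pos: [0.538, 0.1079, 0.0915]
eef_rot: [0.034, 0.999, 0.001, 0.001]
contact_force: [1.1, 3.8, 4.7]
opening: 0.01
finger_force: 2.6
```

send_rows --motion '[{"x": 0,"y": -0.5,"z": 0,"rx": 0,"ry": 0,"rz": 0,"jaw": 0},{"x": 0,"y": -0.5,"z": 0,"rx": 0,"ry": 0,"rz": 0,"jaw": 0},{"x": 0,"y": -0.5,"z": 0,"rx": 0,"ry": 0,"rz": 0,"jaw": 0},{"x": 0,"y": -0.5,"z": 0,"rx": 0,"ry": 0,"rz": 0,"jaw": 0},{"x": 0,"y": -0.5,"z": 0,"rx": 0,"ry": 0,"rz": 0,"jaw": 0}]'

```text
clock: 7.95
tool_pos: [0.5363, 0.083, 0.0915]
eef_rot: [0.034, 0.999, 0.001, 0.001]
contact_force: [0.4, 3.6, 5.2]
opening: 0.004
finger_force: 2.7
```

send_rows --motion '[{"x": 0,"y": -0.5,"z": 0,"rx": 0,"ry": 0,"rz": 0,"jaw": 0},{"x": 0,"y": -0.5,"z": 0,"rx": 0,"ry": 0,"rz": 0,"jaw": 0},{"x": 0,"y": -0.5,"z": 0,"rx": 0,"ry": 0,"rz": 0,"jaw": 0},{"x": 0,"y": -0.5,"z": 0,"rx": 0,"ry": 0,"rz": 0,"jaw": 0},{"x": 0,"y": -0.5,"z": 0,"rx": 0,"ry": 0,"rz": 0,"jaw": 0}]'

```text
clock: 8.45
tool_pos: [0.5346, 0.058, 0.0915]
eef_rot: [0.034, 0.999, 0.001, 0.001]
contact_force: [0.1, 3.9, 5.6]
opening: 0.006
finger_force: 2.7
```

send_rows --motion '[{"x": 0,"y": -0.5,"z": 0,"rx": 0,"ry": 0,"rz": 0,"jaw": 0},{"x": 0,"y": -0.5,"z": 0,"rx": 0,"ry": 0,"rz": 0,"jaw": 0},{"x": 0,"y": -0.5,"z": 0,"rx": 0,"ry": 0,"rz": 0,"jaw": 0},{"x": 0,"y": -0.5,"z": 0,"rx": 0,"ry": 0,"rz": 0,"jaw": 0},{"x": 0,"y": -0.5,"z": 0,"rx": 0,"ry": 0,"rz": 0,"jaw": 0}]'

```text
clock: 8.95
tool_pos: [0.5328, 0.0331, 0.0914]
eef_rot: [0.034, 0.999, 0.001, 0.001]
contact_force: [0.0, 2.9, 5.5]
opening: 0.007
finger_force: 2.7
```

send_rows --motion '[{"x": 0,"y": -0.5,"z": 0,"rx": 0,"ry": 0,"rz": 0,"jaw": 0},{"x": 0,"y": -0.5,"z": 0,"rx": 0,"ry": 0,"rz": 0,"jaw": 0},{"x": 0,"y": -0.5,"z": 0,"rx": 0,"ry": 0,"rz": 0,"jaw": 0},{"x": 0,"y": -0.5,"z": 0,"rx": 0,"ry": 0,"rz": 0,"jaw": 0},{"x": 0,"y": -0.5,"z": 0,"rx": 0,"ry": 0,"rz": 0,"jaw": 0}]'

```text
clock: 9.45
tool_pos: [0.531, 0.0082, 0.0914]
eef_rot: [0.034, 0.999, 0.001, 0.0]
contact_force: [-0.2, 3.4, 5.5]
opening: 0.003
finger_force: 2.7
```

send_rows --motion '[{"x": 0,"y": -0.5,"z": 0,"rx": 0,"ry": 0,"rz": 0,"jaw": 0},{"x": 0,"y": -0.5,"z": 0,"rx": 0,"ry": 0,"rz": 0,"jaw": 0},{"x": 0,"y": -0.5,"z": 0,"rx": 0,"ry": 0,"rz": 0,"jaw": 0},{"x": 0,"y": -0.5,"z": 0,"rx": 0,"ry": 0,"rz": 0,"jaw": 0},{"x": 0,"y": -0.5,"z": 0,"rx": 0,"ry": 0,"rz": 0,"jaw": 0}]'

```text
clock: 9.95
tool_pos: [0.5292, -0.0168, 0.0914]
eef_rot: [0.034, 0.999, 0.001, 0.0]
contact_force: [0.1, 5.2, 5.6]
opening: 0.008
finger_force: 2.7
```

send_rows --motion '[{"x": 0,"y": -0.5,"z": 0,"rx": 0,"ry": 0,"rz": 0,"jaw": 0},{"x": 0,"y": -0.5,"z": 0,"rx": 0,"ry": 0,"rz": 0,"jaw": 0},{"x": 0,"y": -0.5,"z": 0,"rx": 0,"ry": 0,"rz": 0,"jaw": 0},{"x": 0,"y": -0.5,"z": 0,"rx": 0,"ry": 0,"rz": 0,"jaw": 0},{"x": 0,"y": -0.5,"z": 0,"rx": 0,"ry": 0,"rz": 0,"jaw": 0}]'

```text
clock: 10.45
tool_pos: [0.5274, -0.0417, 0.0913]
eef_rot: [0.034, 0.999, 0.001, 0.0]
contact_force: [0.5, 4.7, 6.4]
opening: 0.004
finger_force: 2.7
```

Run:
```python
from plant import *
import cv2,pickle
from h import *
a=snapshot("wrist");b=snapshot("scene")
s=get_state();print(s["tool_pos"],s["contact_force"])
pickle.dump((a,b),open("d5.pkl","wb"))
c=np.array([.5235,-.0997,.13])
pa,pb=proj(a,c),proj(b,c);print(pa,pb)
# wrist crop cols 150-300, rows 150-250 ; scene crop around clip
A=cv2.resize(a["img"][160:260,170:290,::-1],(480,400),interpolation=cv2.INTER_CUBIC)
u,v=int(pb[0])-20,int(pb[1])-45
B=cv2.resize(b["img"][v:v+75,u:u+60,::-1],(320,400),interpolation=cv2.INTER_CUBIC);print(u,v)
cv2.imwrite("pics/f.png",cv2.convertScaleAbs(np.hstack([A,B]),alpha=1.8))
```

```text
[ 0.52731982 -0.04296591  0.09131292] [0.44068028 1.53481577 5.39285181]
(np.float64(156.07927009502055), np.float64(253.44146825578133)) (np.float64(245.4438930640484), np.float64(170.48491952604948))
225 125
```

View pics/f.png

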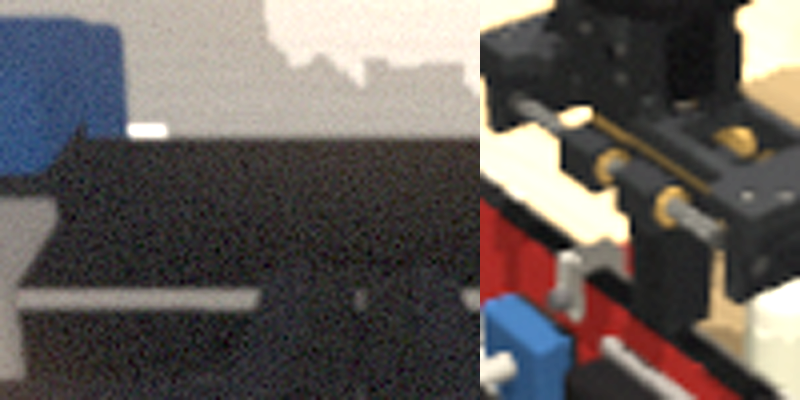

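Run:
```python
import pickle;from h import *
a,b=pickle.load(open("d5.pkl","rb"))
for n,u,v,z in(("finger left",235,234.5,.119),("finger right",286,234.5,.119),("clip right,edge lvl",174.5,234.5,.119),("clip right, top lvl",174.5,250,.126)):print(n,ray(a,u,v,z))
```

```text
finger left [ 0.52046309 -0.05591774  0.119     ]
finger right [ 0.52252724 -0.02578707  0.119     ]
clip right,edge lvl [ 0.51801611 -0.09163652  0.119     ]
clip right, top lvl [ 0.52433319 -0.09061106  0.126     ]
```

send_rows --motion '[{"x": 0,"y": -0.5,"z": 0,"rx": 0,"ry": 0,"rz": 0,"jaw": 0},{"x": 0,"y": -0.5,"z": 0,"rx": 0,"ry": 0,"rz": 0,"jaw": 0},{"x": 0,"y": -0.5,"z": 0,"rx": 0,"ry": 0,"rz": 0,"jaw": 0},{"x": 0,"y": -0.5,"z": 0,"rx": 0,"ry": 0,"rz": 0,"jaw": 0},{"x": 0,"y": -0.3,"z": 0,"rx": 0,"ry": 0,"rz": 0,"jaw": 0}]'

```text
clock: 11.05
tool_pos: [0.5257, -0.065, 0.0913]
eef_rot: [0.034, 0.999, 0.001, 0.0]
contact_force: [0.3, 3.5, 5.3]
opening: 0.006
finger_force: 2.7
```

send_rows --motion '[{"x": 0,"y": 0,"z": 0,"rx": 0,"ry": 0,"rz": 0,"jaw": 0},{"x": 0,"y": 0,"z": 0,"rx": 0,"ry": 0,"rz": 0,"jaw": 0},{"x": 0,"y": 0,"z": 0,"rx": 0,"ry": 0,"rz": 0,"jaw": 0},{"x": 0,"y": 0,"z": 0,"rx": 0,"ry": 0,"rz": 0,"jaw": 0},{"x": 0,"y": 0,"z": 0,"rx": 0,"ry": 0,"rz": 0,"jaw": 0}]'

```text
clock: 11.55
tool_pos: [0.5257, -0.0656, 0.0913]
eef_rot: [0.034, 0.999, 0.0, 0.0]
contact_force: [0.7, 1.9, 5.8]
opening: 0.01
finger_force: 2.7
```

Run:
```python
from plant import *
from h import *
a=snapshot("wrist");s=get_state();print(s["tool_pos"],s["contact_force"],s["finger_force"])
g=a["img"].astype(int).sum(2)
for v in(233,234,235):print(v,g[v,185:250:2])
for q in((.5235,-.0917,.119),(.5257,-.066,.119)):print(proj(a,q))
```

```text
[ 0.52567745 -0.06553652  0.09128601] [0.56280304 2.4156256  5.8802322 ] 2.742602529406213
233 [231 236 230 241 238 245 226 243 248 232 252 228 234 238 218 239 226 234
 219 241 224 238 244 232 210 129  58  78  73  84  52  60  89]
234 [250 252 234 242 237 237 249 243 223 240 232 240 227 242 220 232 256 245
 232 247 244 244 252 248 230  94  83  90  69  70  82  90  69]
235 [255 250 245 246 238 250 233 236 248 243 232 230 233 247 230 230 248 242
 256 252 255 248 256 253 220  84  84  89  84  54  89  47  67]
(np.float64(215.81684395637674), np.float64(242.90417579087713))
(np.float64(258.9158827274537), np.float64(243.54664772964506))
```

```bash
python3 -c "
from plant import *
print(finish_job())"
```

```text
the job is handed in; nothing more can be done
None
```

I stroked the fingertips along the ski's upper edge from the tip-side jaw and stopped about 12 mm short of the clip, by the wrist camera. They are still resting on the edge at about 6 N. I handed the job in at about 11.6 s; it gave no verdict. The reported TCP height was about 38 mm too low, so I found the edge by camera and touch; the bystanders were not re-measured afterwards.

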